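# Clip a tray of glass samples into the strain viewer

### The arm

A 6-joint arm with a two-finger parallel gripper is mounted at the origin on the work surface. World frame = base frame: x ahead of the robot, y to its left, z up, the work surface at z = 0. Lengths are in m, angles in rad, forces in N, time in s.
With the tool pointing down it reaches from about 0.4 to 0.925 m from the base axis. Payload 3.4 kg.
Tool frame: the origin (TCP) lies midway between the tips of the shut fingers; the grasp point (between the pads) lies 19 mm behind it; z points along the fingers, y is the direction in which the jaws open and shut (so a half turn about z gives the same grasp; the last joint's range is limited). The gripper opens to 85 mm and grips with 20 to 120 N. Pads are 22 mm wide; open, the fingers measure 114 mm over their backs; the gripper's body (76 mm by 85 mm) begins 54 mm behind the grasp point. The pads swing forward as they close: fully open they stand 13 mm farther back than shut.
Start: joints at [-1.302, 0.307, 1.506, -0, 1.328, -0.073], TCP at [0.193, -0.542, 0.231] pointing down, gripper open.
Joint ranges: [-3.12, 3.12], [-1.05, 2.28], [0.14, 2.33], [-1.42, 4.57], [0.1, 2.73], [-2.68, 2.68]. Speed limits (rad/s): [2.57, 2.57, 3.14, 3.14, 3.14, 3.14].

### API

Orientations are given as [roll, pitch, yaw] about the fixed x, y, z axes, in that order (R = Rz(yaw) Ry(pitch) Rx(roll)).
In Python, from rig import manip, get_image, search_frame, tip_of gives the robot as it stands. The module is installed in compiled form; this text tells all that it offers.
- The arm moves only by the shell command python3 -m inch 'ROWS' [OPENING] [FORCE]. ROWS is JSON, a list of rows, each a list of 6 numbers: the shift along the tool's x, y, z in m, then the turn, a rotation vector about the tool's x, y, z in rad. A call has exactly 8 rows; each row is the pose to reach, as a shift and turn from the pose commanded when the call began, along the tool's axes at that moment; what a row does not reach only later rows make up. A row lasts 1/10 s, in which the tool goes at most 50 mm and 8.59 degrees, less where a joint would pass 70% of its speed; a pose out of reach is approached as far as the arm can. A call with a gripper value outside its range is refused whole. OPENING is the closure, from 0 (fully open) to 1 (shut), set as the call begins (- or left out, the last holds). The fingers move at their own pace and stop on an object; FORCE is the grip in N (left out, the last holds). Time passes only in rows, so rows that repeat a pose let the fingers close, or fill a call up. It gives the time, the measured TCP pose, the force and the opening at its end, in the units of the state.
- manip.get_state(): the state, without advancing time (a new reading comes with each control period).
- get_image(name): name is "side" or "top" or "wrist"; returns a dict with "img" (420x560x3 uint8, red, green, blue), "range_z" (420x560 float32, m along the optical axis (not along the pixel's ray), 0 where there is no reading), "fov_y" (degrees; the focal length in pixels is half the picture's height over the tangent of half this angle, whatever the lens; pixels are square), "cx", "cy" (the principal point, pixels), "R" (3x3) and "t" (3): a world point X has camera coordinates R X + t. Camera axes: x right, y down, z forward; pixel columns grow to the right and rows downward; lengths in m; the calibration is good to about 2 mm. A picture is of the moment at which its call begins.
- manip.job_done(): hands the job in, once; it reports no verdict.
Trained networks look in the newest picture that a camera, given by its name, has taken for a name from the list of things; names that differ only in an ending like _2 or _b are one class to them, and where a whole thing is asked for, a point or a joint stands for the part that bears it (a point fixed in the world has none). Each returns a list of dicts, best first, with "score" (0 to 1); they miss things now and then, are a little off and sometimes report something else, mostly with a low value. They report only what shows in the picture. A call takes as long as a camera call. They do not tell look-alikes from the thing itself.
- search_frame(camera, target): "rect" ([centre column, centre row, width, height] in pixels, round what is visible of it).
- tip_of(camera, target): "position" ([column, row] in pixels: a listed point, or the origin of a listed thing).
The state is a dict: "t": time; "q": joint angles; "dq": joint speeds; "tau": joint torques, N m; "position": TCP position; "orientation": TCP orientation; "ft_force": force on the tool from outside, world axes, zero at the start; "moment": the same for the moment, N m; "gripper_width": finger opening in m.
Only numpy, scipy, OpenCV 4.12 (cv2) and the standard library are available. Lean on these libraries where they do the work, as an engineer would, in place of code of your own. Each camera call takes 0.05 s, during which the arm holds its last target.

### The job

Draw the strain viewer's sprung curved arm right back until it stays back, then carry the open sample tray level by its fin, without losing the loose glass in it, and set it gently on the flat stage under the viewing disc, fin end to the open near side, pushed home into the corner of the two low fences. Then flip the arm over so that it springs in and clamps the tray against the side fence, and leave the other things on the bench where they are.

Things in the scene. Friction and masses are not known exactly. Their poses are not given: they have to be found in the camera images.
- viewer: Strain viewer, fixed to the bench: a low dark steel box with a flat black top (the stage) 50 mm above the bench. Origin at bench height under the centre of the tray's home place; x points from the open near side to the far side, y to its left, z up. The box spans x -110 to +115, y -140 to +65 mm. With the tray home, tray and viewer axes agree and the tray's origin is 50 mm above this one.
- stage_home (a point): Point on the stage where the centre of the tray's underside belongs; same axes as the viewer.
- corner (a point): Inner corner of the two aluminium fences, at stage height, viewer x +75, y +45 mm. Fences are 10 mm high, 8 mm thick: the far fence's inner face is at x = +75 (y -45 to +45), the side fence's inner face at y = +45 (x -75 to +83).
- disc (a point): Centre of the underside of the solid clear viewing disc in a steel rim, 130 mm across, 12 mm thick, level, 175 mm above the stage, at viewer x +40, y 0. It bars an upright gripper from the fin of a tray at home and from the post of the closed arm: lean the tool's back end 20 to 35 degrees towards viewer -x there. Its column, 16 mm thick, 245 mm high, stands at viewer x +100, y 0.
- pivot (a point): Pivot of the sprung curved steel arm, at stage height, viewer x -80, y -95 mm. The arm lies 3 to 13 mm above the stage, hub and tip up to 16 mm. Tip: 110 mm from the pivot, radius 6 mm, at an angle of 35 degrees minus the joint value from viewer +x.
- clip (a joint): Turn of the curved arm, rad: 0 = fully in (start), 0.95 = fully back at its stop; growing values turn it clockwise from above, tip towards viewer -y. Damped over-centre spring: below 0.5 it is driven in, above 0.5 it is driven back and stays; roughly 2 N m per rad away from 0.5 (12 to 14 N at the post at the ends). With the tray home it rests on the tray's right wall at about 0.20.
- clip_post (a point): Top centre of the upright round steel post on the arm by which it is moved, sideways, by a finger: 14 mm diameter, top 50 mm above the stage, 72 mm from the pivot at 22.9 degrees minus the joint value from viewer +x (viewer x -14, y -67 mm when in; x -19, y -132 mm when fully back).
- tray: Open aluminium sample tray 150 (x) x 90 (y) x 14 mm high, walls and floor 4 mm, 280 g, lying level on the wooden stand at the start. Origin: centre of its underside, z up; its fin handle is towards -x. The fin is an upright plate 40 mm (along x) x 10 mm thick (along y), from the floor to 62 mm above the underside, centred at tray x = -35 mm, y = 0.
- tray_fin (a point): Middle of the fin's top edge, 62 mm above the tray's underside, at tray x = -35, y = 0. Pinch the fin across its 10 mm thickness; the tool may lean in the plane of the fin.
- stand: Fixed plain wooden block 130 x 80 x 50 mm high under the tray at the start; origin at the centre of its underside.
- strip_a: Loose amber glass strip 62 x 16 x 6 mm in the tray, origin at the centre of its underside.
- strip_b: A second such strip in the tray.
- square: Loose amber glass square 26 x 26 x 7 mm in the tray, beside the fin, origin at the centre of its underside.
- vase: Bystander: amber glass vase 130 mm high, 80 mm across, origin at the centre of its foot.
- mug: Bystander: white mug 90 mm high, 76 mm across, handle to its +y, origin at the centre of its foot.
- woodblock: Bystander: round wooden shaping block 75 mm high, 84 mm across, origin at the centre of its foot.
- jacks: Bystander: steel jacks (big tongs) lying flat, 210 mm long along its x, 55 mm wide, 10 mm high, origin at its middle.
There are look-alikes about, which are no part of the job. What is shaped like the strip_a but green or turquoise is not meant. Leave any grey look-alike of the strip_b alone.

How it is judged:
By the outcome, as a careful person would: the job done as asked, in the order asked, and still so for the second after the job is handed in, with the robot touching nothing.
It also fails if it takes over 72 s, if anything falls off the work surface, if the arm or the gripper's body presses on something with over 40 N, if the wrist force passes 120 N, or if a joint passes its speed limit or range.

## Working session

There is one attempt and no reset: what is moved stays moved. The work goes in short steps, Python scripts to look and compute and a shell command to move; the robot and the scene stay as the last step left them, time stands still between calls to the robot, and variables do not carry over. Pictures are saved under pics/ and viewed, and the job is handed in when it is done.

```bash
ls; mkdir -p pics; cat > h.py <<'E'
import numpy as np, cv2, os
from rig import manip, get_image, search_frame, tip_of
from scipy.spatial.transform import Rotation as Ro
def foc(d): return d["img"].shape[0]/2/np.tan(np.radians(d["fov_y"])/2)
def px2w(d,u,v,z=None,world_z=None):
    f=foc(d); r=np.array([(u-d["cx"])/f,(v-d["cy"])/f,1.0]); R=np.array(d["R"]);t=np.array(d["t"])
    if world_z is not None:
        o=-R.T@t; w=R.T@r; return o+w*(world_z-o[2])/w[2]
    if z is None: z=float(d["range_z"][int(round(v)),int(round(u))])
    return R.T@(r*z-t)
def w2px(d,X):
    c=np.array(d["R"])@np.array(X)+np.array(d["t"]); f=foc(d); return c[:2]/c[2]*f+[d["cx"],d["cy"]]
def cloud(d):
    f=foc(d);Z=d["range_z"];v,u=np.indices(Z.shape)
    P=np.stack([(u-d["cx"])/f*Z,(v-d["cy"])/f*Z,Z],-1)
    W=(P-np.array(d["t"]))@np.array(d["R"]); W[Z<=0]=np.nan; return W
def save(d,n,crop=None,s=1):
    im=d["img"][:,:,::-1]
    if crop: im=im[crop[1]:crop[3],crop[0]:crop[2]]
    if s!=1: im=cv2.resize(im,None,fx=s,fy=s,interpolation=cv2.INTER_CUBIC)
    cv2.imwrite("pics/"+n,im)
E
python3 - <<'E'
from h import *
import pickle
for c in ["side","top","wrist"]:
    d=get_image(c); save(d,c+"0.png"); pickle.dump(d,open(c+"0.pkl","wb"))
    print(c,d["fov_y"],d["cx"],d["cy"],-np.array(d["R"]).T@np.array(d["t"]))
    for n in ["viewer","stage_home","corner","disc","pivot","clip_post","tray","tray_fin","stand","strip_a","square","vase","mug","woodblock","jacks"]:
        r=[(np.round(x["position"]).tolist(),round(x["score"],2)) for x in tip_of(c,n)[:4]]
        print(n,r)
print(manip.get_state())
E
```

```text
pics
side 54.68562659029272 279.0454258326126 209.14779675313466 [0.36815249 0.80478839 0.68518657]
viewer [([266.0, 209.0], 0.86), ([238.0, 319.0], 0.21)]
stage_home [([261.0, 193.0], 0.9)]
corner [([234.0, 200.0], 0.71), ([244.0, 303.0], 0.65), ([260.0, 332.0], 0.3)]
disc [([248.0, 137.0], 0.8)]
pivot [([291.0, 177.0], 0.63)]
clip_post [([271.0, 167.0], 0.61)]
tray [([258.0, 315.0], 0.63)]
tray_fin [([272.0, 294.0], 0.78), ([206.0, 263.0], 0.51)]
stand [([258.0, 332.0], 0.56)]
strip_a [([243.0, 305.0], 0.74), ([243.0, 383.0], 0.66), ([255.0, 287.0], 0.56), ([238.0, 320.0], 0.47)]
square [([273.0, 326.0], 0.62), ([239.0, 322.0], 0.31)]
vase [([355.0, 182.0], 0.73)]
mug [([154.0, 371.0], 0.96), ([262.0, 193.0], 0.37)]
woodblock [([207.0, 264.0], 0.91)]
jacks [([296.0, 260.0], 0.78), ([240.0, 320.0], 0.32)]
top 49.96279416848968 281.4915874119176 202.888961878754 [0.43126386 0.02697633 1.19415817]
viewer [([351.0, 164.0], 0.7)]
stage_home [([356.0, 167.0], 0.81), ([386.0, 163.0], 0.56)]
corner [([332.0, 138.0], 0.82), ([352.0, 165.0], 0.19)]
disc [([362.0, 133.0], 0.97)]
pivot [([394.
[... 656 characters left out ...]
g []
woodblock []
jacks []
{'t': 2.4, 'q': array([-1.30151000e+00,  3.06797244e-01,  1.50639806e+00,  1.59153122e-05,
        1.32841103e+00, -7.35105730e-02]), 'dq': array([ 4.02561475e-04,  4.65387967e-04,  1.59552696e-03, -6.66102283e-04,
        9.49936602e-05,  3.97421970e-04]), 'tau': array([-2.44487592e-05, -4.57474673e+01, -2.52325845e+01, -1.46509051e-04,
        8.91620530e-04,  7.68292949e-06]), 'position': array([ 0.19324778, -0.54155641,  0.23130721]), 'orientation': array([-3.14158014e+00, -1.64135468e-05,  3.42793083e-01]), 'ft_force': array([-0.26091851, -0.35992849,  0.29977151]), 'moment': array([-0.0325812 ,  0.02077567,  0.05074926]), 'gripper_width': 0.08554987837906332}
```

View images.

View pics/top0.png

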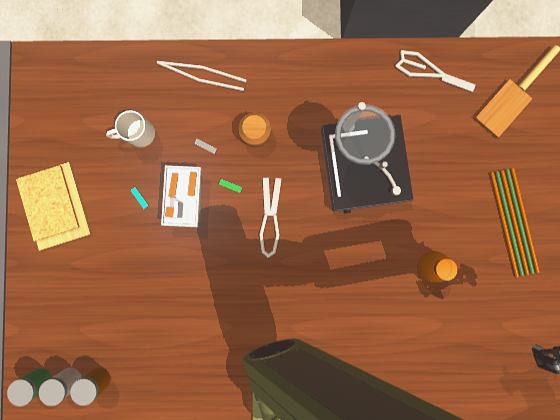

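View pics/side0.png

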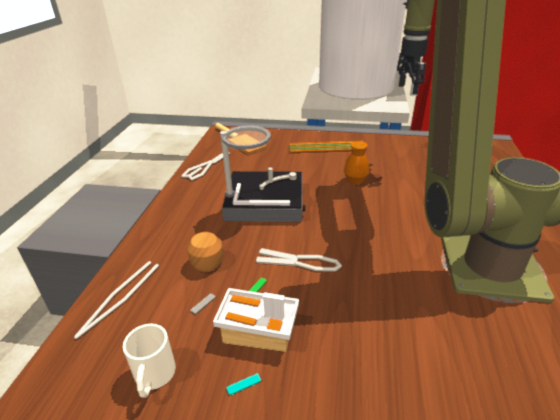

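```bash
python3 - <<'E'
import pickle
from h import np,cv2,cloud,save,px2w,w2px,foc
d=pickle.load(open("top0.pkl","rb"))
save(d,"c1.png",(300,90,430,230),4); save(d,"c2.png",(130,140,250,240),5)
W=cloud(d)
# tray rim: z ~.064
def rect(mask,name):
    m=mask.astype(np.uint8); n,l,s,c=cv2.connectedComponentsWithStats(m)
    for i in range(1,n):
        if s[i,4]>40:
            P=W[l==i]; r=cv2.minAreaRect((P[:,:2]*1000).astype(np.float32)); print(name,s[i],np.round(r[0],1),np.round(r[1],1),round(r[2],2),"z",np.round(np.median(P[:,2]),4))
Z=W[:,:,2]; u=np.arange(560)[None,:]; 
rect((Z>.048)&(Z<.070)&(u<250)&(u>150)&(np.arange(420)[:,None]<240)&(np.arange(420)[:,None]>150),"tray")
rect((Z>.095)&(Z<.125)&(u<250)&(u>150),"fin")
rect((Z>.045)&(Z<.056)&(u>300),"stage")
rect((Z>.057)&(Z<.075)&(u>300),"fence/arm")
rect((Z>.23)&(Z<.245)&(u>300),"disc")
rect((Z>.29)&(Z<.305)&(u>300),"col")
for n,p in dict(corner=(332,138),home=(356,167),pivot=(394,194)).items(): print(n,px2w(d,*p,world_z=.05))
print(px2w(d,362,133,world_z=.225),px2w(d,173,208,world_z=.112),px2w(d,386,164,world_z=.1))
s=pickle.load(open("side0.pkl","rb"))
print("side home",px2w(s,261,193,world_z=.05),"corner",px2w(s,234,200,world_z=.05),"post",px2w(s,271,167,world_z=.1),"pivot",px2w(s,291,177,world_z=.05),"fin",px2w(s,272,294,world_z=.112))
E
```

```text
tray [ 161  165   41   61 2043] [519.3 276.1] [ 91.8 149.8] 86.68 z 0.0561
fin [173 200   7  17  95] [484.7 277.6] [11.  38.6] 85.02 z 0.1115
stage [ 323  114   90   96 3952] [ 602.2 -198.3] [224.2 203.7] 6.84 z 0.0498
stage [419 251  19  30  68] [ 341.3 -340.8] [35.1 75.8] 72.7 z 0.05
fence/arm [329 134  12  62 204] [ 593.8 -112.8] [157.2  14. ] 4.94 z 0.0596
fence/arm [374 162  27  33 176] [ 560.2 -245.2] [96.1 21.7] 33.0 z 0.0632
fence/arm [421 252  24  30 146] [ 337.  -349.1] [48.3 73.5] 78.95 z 0.0692
disc [ 335  104   61   60 2839] [ 634.4 -157. ] [128.  129.4] 6.66 z 0.2368
col [533 349  19  19 124] [ 176.1 -486.9] [25.4 36.1] 19.83 z 0.2984
corner [ 0.66363386 -0.10868638  0.05      ]
home [ 0.58814288 -0.16876201  0.05      ]
pivot [ 0.51793205 -0.26421585  0.05      ]
[ 0.63842294 -0.15339266  0.225     ] [0.4850571  0.28356589 0.112     ] [ 0.58791985 -0.23376915  0.1       ]
side home [ 0.6050813  -0.16987372  0.05      ] corner [ 0.6738169  -0.12287339  0.05      ] post [ 0.58675892 -0.23855049  0.1       ] pivot [ 0.53197085 -0.27304655  0.05      ] fin [0.48683132 0.27354691 0.112     ]
```

```bash
python3 - <<'E'
import pickle
from h import *
s=pickle.load(open("side0.pkl","rb"));save(s,"c3.png",(200,110,330,230),5);save(s,"c4.png",(200,260,310,360),5)
E
```

```text
(no output)
```

View pics/c1.png

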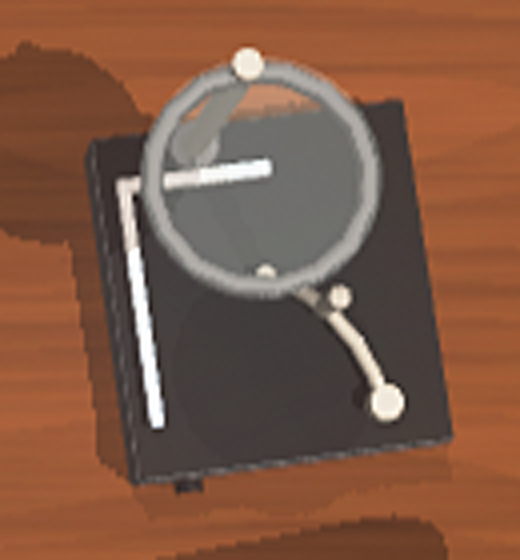

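View pics/c2.png

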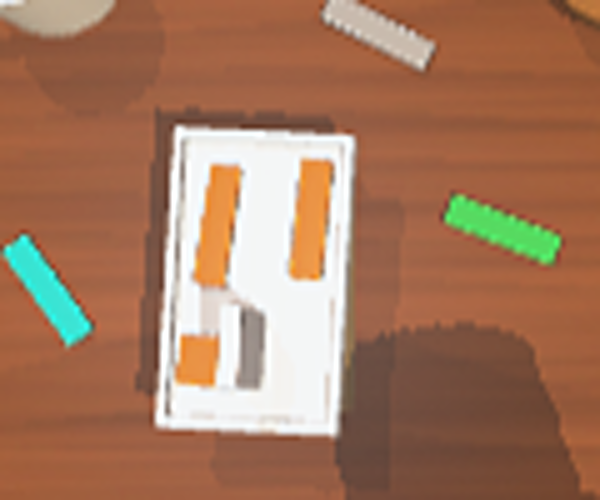

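View pics/c3.png

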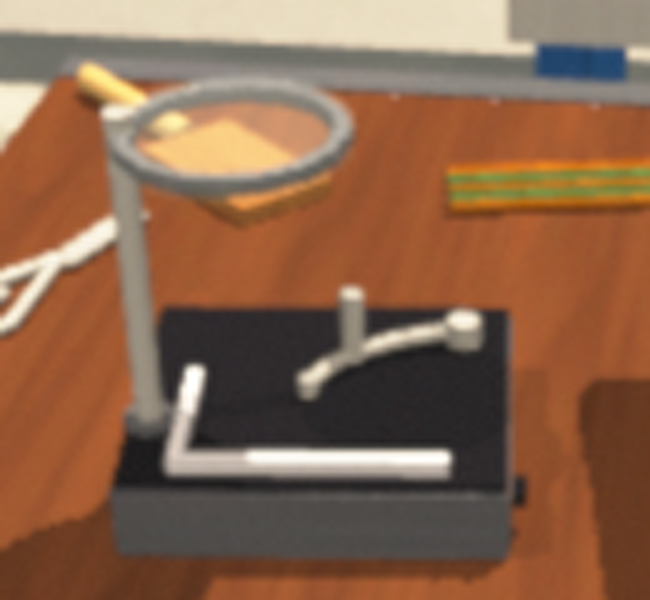

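View pics/c4.png

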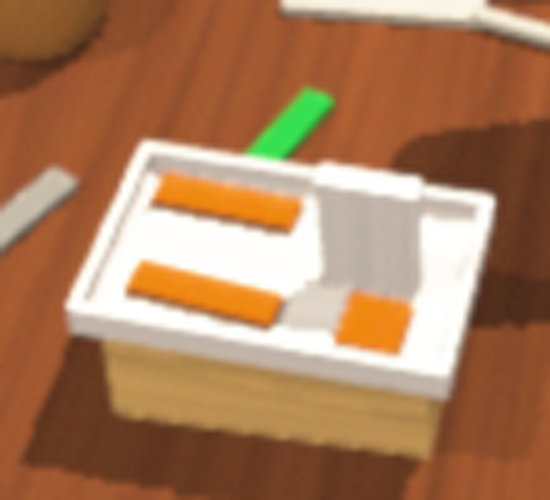

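```bash
python3 - <<'E'
import pickle
from h import np,cv2,cloud,save,px2w,w2px,foc
for c in ["top","side"]:
    d=pickle.load(open(c+"0.pkl","rb")); W=cloud(d); Z=W[:,:,2]
    near=(abs(W[:,:,0]-.6)<.16)&(abs(W[:,:,1]+.2)<.15)
    m=(Z>.044)&(Z<.056)&near; P=W[m]; r=cv2.minAreaRect((P[:,:2]*1000).astype(np.float32)); print(c,"stage",r)
    m=(Z>.08)&(Z<.106)&near&(W[:,:,0]<.62); P=W[m]; print("post",np.round(P*1000)[:20].tolist())
    m=(Z>.23)&(Z<.242)&near; P=W[m]; print("disc",cv2.minEnclosingCircle((P[:,:2]*1000).astype(np.float32)),np.median(P[:,2]))
    m=(Z>.28)&(Z<.31)&near; print("col",W[m].mean(0) if m.any() else 0)
    near=(abs(W[:,:,0]-.52)<.1)&(abs(W[:,:,1]-.276)<.08)
    m=(Z>.059)&(Z<.069)&near;P=W[m]; r=cv2.minAreaRect((P[:,:2]*1000).astype(np.float32)); print("tray rim",r,np.median(P[:,2]))
    m=(Z>.105)&(Z<.118)&near;P=W[m]; r=cv2.minAreaRect((P[:,:2]*1000).astype(np.float32)); print("fin",r,np.median(P[:,2]),len(P))
    # overlay
    im=d["img"].copy()
    def T(p,h,yaw): 
        a=np.radians(yaw);R=np.array([[np.cos(a),-np.sin(a),0],[np.sin(a),np.cos(a),0],[0,0,1]]); return [R@np.array(q)+h for q in p]
    im=cv2.resize(im,None,fx=4,fy=4,interpolation=cv2.INTER_CUBIC)
    def poly(p,col,cl=True):
        q=np.array([(w2px(d,x)+.5)*4 for x in p]).astype(int); cv2.polylines(im,[q],cl,col,1)
    h=np.array([.5953,-.1614,0]);y=6.84
    poly(T([(-.11,-.14,.05),(.115,-.14,.05),(.115,.065,.05),(-.11,.065,.05)],h,y),(255,0,0))
    poly(T([(-.075,.045,.06),(.075,.045,.06),(.075,-.045,.06),(.083,-.045,.06),(.083,.053,.06),(-.075,.053,.06)],h,y),(0,255,0))
    poly(T([(-.014+.007*np.cos(a),-.067+.007*np.sin(a),.1) for a in np.arange(0,6.3,.5)],h,y),(0,0,255))
    ht=np.array([.5193,.2761,.05])
    poly(T([(-.075,-.045,.014),(.075,-.045,.014),(.075,.045,.014),(-.075,.045,.014)],ht,-3.5),(255,0,0))
    poly(T([(-.055,-.005,.062),(-.015,-.005,.062),(-.015,.005,.062),(-.055,.005,.062)],ht,-3.5),(0,0,255))
    a=im[90*4:230*4,300*4:430*4] if c=="top" else im[110*4:230*4,200*4:330*4]
    b=im[150*4:240*4,140*4:220*4] if c=="top" else im[260*4:360*4,200*4:310*4]
    hh=max(a.shape[0],b.shape[0]); o=np.zeros((hh,a.shape[1]+b.shape[1],3),np.uint8);o[:a.shape[0],:a.shape[1]]=a;o[:b.shape[0],a.shape[1]:]=b
    o=cv2.resize(o,None,fx=.8,fy=.8); cv2.imwrite("pics/ov_%s.png"%c,o[:,:,::-1]); print(o.shape)
E
```

```text
top stage ((602.0906372070312, -198.24697875976562), (224.18722534179688, 203.9280548095703), 6.90688943862915)
post [[596.0, -230.0, 97.0], [596.0, -232.0, 98.0], [593.0, -225.0, 97.0], [593.0, -226.0, 102.0], [593.0, -229.0, 99.0], [593.0, -232.0, 98.0], [593.0, -234.0, 101.0], [592.0, -224.0, 89.0], [591.0, -225.0, 97.0], [591.0, -227.0, 99.0], [590.0, -228.0, 104.0], [591.0, -232.0, 98.0], [591.0, -234.0, 97.0], [590.0, -236.0, 101.0], [591.0, -223.0, 81.0], [590.0, -224.0, 88.0], [588.0, -224.0, 99.0], [588.0, -227.0, 99.0], [588.0, -229.0, 101.0], [588.0, -231.0, 100.0]]
disc ((636.2645874023438, -156.72543334960938), 66.3011245727539) 0.23677506781391083
col 0
tray rim ((519.2523193359375, 276.1455993652344), (91.75232696533203, 149.76361083984375), 86.68104553222656) 0.06242035554094503
fin ((484.6968078613281, 277.5528564453125), (10.98890495300293, 38.64297103881836), 85.0165786743164) 0.11245755523930745 80
(448, 672, 3)
side stage ((600.63720703125, -197.77413940429688), (223.231201171875, 207.78460693359375), 7.1979079246521)
post [[591.0, -230.0, 101.0], [589.0, -235.0, 98.0], [586.0, -233.0, 100.0], [583.0, -234.0, 99.0], [593.0, -226.0, 99.0], [590.0, -223.0, 102.0], [588.0, -228.0, 99.0], [585.0, -229.0, 99.0], [581.0, -227.0, 100.0], [594.0, -226.0, 96.0], [590.0, -224.0, 97.0], [587.0, -222.0, 99.0], [584.0, -224.0, 98.0], [582.0, -231.0, 94.0], [594.0, -229.0, 91.0], [591.0, -226.0, 93.0], [587.0, -223.0, 95.0], [584.0, -224.0, 95.0], [582.0, -227.0, 93.0], [595.0, -229.0, 88.0]]
disc ((633.1129760742188, -156.6663055419922), 67.06108093261719) 0.23654212386498524
col 0
tray rim ((518.3914184570312, 276.2371520996094), (93.67015075683594, 151.1832733154297), 87.02963256835938) 0.06159977008157534
fin ((483.14434814453125, 279.1690368652344), (12.383301734924316, 39.894901275634766), 88.01978302001953) 0.11135606118689832 129
(384, 768, 3)
```

View pics/ov_top.png

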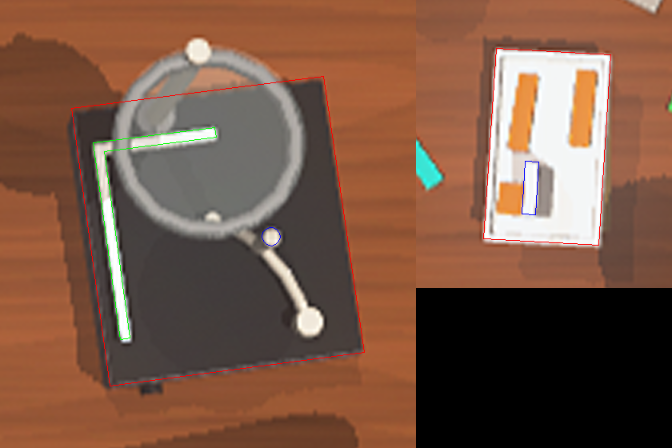

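View pics/ov_side.png

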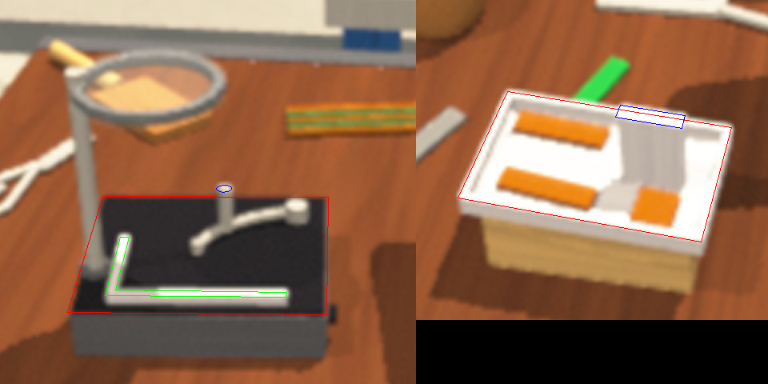

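```bash
cat >> h.py <<'E'
VH=np.array([.5950,-.1614,0.0]); VY=np.radians(6.9)
TH=np.array([.5190,.2762,.05]); TY=np.radians(-3.4)
def vw(x,y,z): return VH+Ro.from_euler('z',VY).apply([x/1000,y/1000,0])+[0,0,z]
def tw(x,y,z): return TH+Ro.from_euler('z',TY).apply([x/1000,y/1000,z])
def state():
    s=manip.get_state(); return s
def pose(s): return np.array(s["position"]),Ro.from_euler('xyz',s["orientation"])
def go(pos,rpy,start=None):
    s=state() 
    p,R=pose(s) if start is None else (np.array(start[0]),Ro.from_euler('xyz',start[1]))
    G=Ro.from_euler('xyz',rpy)
    print("t",round(s["t"],2),"shift",np.round(R.inv().apply(np.array(pos)-p),4),"rot",np.round((R.inv()*G).as_rotvec(),4),"deg",np.degrees((R.inv()*G).magnitude()).round(1))
def vloc(p): return (Ro.from_euler('z',-VY).apply(np.array(p)-VH)*1000).round(1)
def rep():
    s=state(); p,R=pose(s); print("t",round(s["t"],2),"viewer-frame",vloc(p),"rpy",np.degrees(s["orientation"]).round(2),"yaw-v",(np.degrees(s["orientation"][2]-VY)).round(2),"F(viewer)",Ro.from_euler('z',-VY).apply(s["ft_force"]).round(1),"M",np.round(s["moment"],2),"w",round(s["gripper_width"],4),"q",np.round(s["q"],2))
E
python3 -c "
from h import *
L=np.radians(30)
go(vw(-80,-35,.2),[np.pi,-L,VY])
print(vw(-80,-35,.2)); rep()"
```

```text
t 2.4 shift [ 0.4204 -0.2065  0.0313] rot [-0.0582  0.5214  0.2172] deg 32.5
[ 0.5197842  -0.20575745  0.2       ]
t 2.4 viewer-frame [-444.5 -329.1  231.3] rpy [-180.     -0.     19.64] yaw-v 12.74 F(viewer) [-0.3 -0.3  0.3] M [-0.03  0.02  0.05] w 0.0855 q [-1.3   0.31  1.51  0.    1.33 -0.07]
```

```bash
python3 -m inch '[[0.04,-0.02,0.003,-0.006,0.05,0.02],[0.085,-0.042,0.006,-0.012,0.105,0.043],[0.13,-0.064,0.01,-0.018,0.16,0.066],[0.175,-0.086,0.013,-0.024,0.215,0.09],[0.22,-0.108,0.016,-0.03,0.27,0.113],[0.265,-0.13,0.02,-0.037,0.325,0.136],[0.31,-0.152,0.023,-0.043,0.38,0.16],[0.35,-0.172,0.026,-0.049,0.43,0.18]]' 1 40; python3 -c "
from h import *
L=np.radians(30)
go(vw(-80,-35,.2),[np.pi,-L,VY]);rep()"
```

```text
t: 3.2
position: [0.4662, -0.2605, 0.2056]
orientation: [3.131, -0.435, 0.161]
ft_force: [1.3, -0.6, -0.4]
gripper_width: 0.0002
t 3.2 shift [ 0.0536 -0.0457  0.0306] rot [-0.0084  0.0888  0.0365] deg 5.5
t 3.2 viewer-frame [-139.8  -82.9  205.6] rpy [179.41 -24.9    9.22] yaw-v 2.32 F(viewer) [ 1.3 -0.7 -0.4] M [-0.02  0.21  0.01] w 0.0002 q [-0.84  0.15  1.9   0.46  0.89  0.32]
```

```bash
python3 -c "
from h import *
L=np.radians(30)
go(vw(-80,-35,.2),[np.pi,-L,VY]);go(vw(-7,-35,.078),[np.pi,-L,VY])"
```

```text
t 3.2 shift [ 0.0536 -0.0457  0.0306] rot [-0.0084  0.0888  0.0365] deg 5.5
t 3.2 shift [ 0.0684 -0.0442  0.172 ] rot [-0.0084  0.0888  0.0365] deg 5.5
```

```bash
python3 -m inch '[[0.018,-0.015,0.01,-0.003,0.03,0.012],[0.036,-0.03,0.02,-0.006,0.06,0.024],[0.054,-0.046,0.031,-0.008,0.089,0.037],[0.058,-0.045,0.06,-0.008,0.089,0.037],[0.061,-0.045,0.09,-0.008,0.089,0.037],[0.063,-0.045,0.11,-0.008,0.089,0.037],[0.063,-0.045,0.115,-0.008,0.089,0.037],[0.063,-0.045,0.115,-0.008,0.089,0.037]]' 1 40; python3 -c "
from h import *
L=np.radians(30)
go(vw(-7,-35,.078),[np.pi,-L,VY]);rep()"
```

```text
t: 4.0
position: [0.562, -0.2012, 0.1261]
orientation: [-3.139, -0.52, 0.121]
ft_force: [-0.4, -0.1, 0.1]
gripper_width: -0.0001
t 4.0 shift [ 0.0026 -0.0004  0.0569] rot [-0.0024  0.0036  0.0004] deg 0.2
t 4.0 viewer-frame [-37.5 -35.6 126.1] rpy [-179.87  -29.8     6.93] yaw-v 0.03 F(viewer) [-0.4 -0.1  0.1] M [-0.04  0.18  0.03] w -0.0001 q [-0.63  0.31  1.98  0.7   0.56  0.27]
```

```bash
python3 -m inch '[[0.001,0,0.025,0,0,0],[0.002,0,0.05,0,0,0],[0.003,0,0.057,0,0,0],[0.003,0.01,0.057,0,0,0],[0.003,0.02,0.057,0,0,0],[0.003,0.03,0.057,0,0,0],[0.003,0.04,0.057,0,0,0],[0.003,0.048,0.057,0,0,0]]' 1 40; python3 -c "
from h import *
rep()"
```

```text
t: 4.8
position: [0.5973, -0.2406, 0.0788]
orientation: [-3.131, -0.519, 0.122]
ft_force: [3.4, 9.2, -4.2]
gripper_width: -0.0002
t 4.8 viewer-frame [ -7.3 -78.9  78.8] rpy [-179.38  -29.76    6.99] yaw-v 0.09 F(viewer) [ 4.5  8.7 -4.2] M [1.1  0.08 0.71] w -0.0002 q [-0.66  0.45  1.92  0.78  0.53  0.15]
```

Contact force on the post as expected. Continue past the centre to about y = -103.

```bash
python3 -m inch '[[0,0.006,0,0,0,0],[0,0.012,0,0,0,0],[0,0.018,0,0,0,0],[0,0.022,0,0,0,0],[0,0.022,0,0,0,0],[0,0.022,0,0,0,0],[0,0.022,0,0,0,0],[0,0.022,0,0,0,0]]' 1 40; python3 -c "
from h import *
rep(); d=get_image('side'); save(d,'s1.png',(200,90,340,230),4)"
```

```text
t: 5.6
position: [0.6013, -0.267, 0.0788]
orientation: [-3.141, -0.521, 0.121]
ft_force: [-0.6, 0.8, 0.7]
gripper_width: -0.0002
t 5.6 viewer-frame [  -6.5 -105.6   78.8] rpy [-179.94  -29.85    6.94] yaw-v 0.04 F(viewer) [-0.5  0.8  0.7] M [-0.03  0.26 -0.02] w -0.0002 q [-0.69  0.46  1.89  0.77  0.55  0.14]
```

View pics/s1.png

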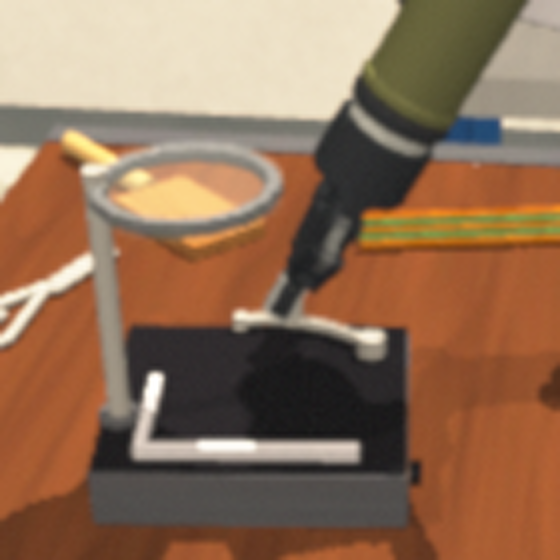

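```bash
python3 -m inch '[[0,-0.003,-0.03,0,0,0],[0,-0.003,-0.07,0,0,0],[0,-0.003,-0.11,0,0,0],[0,-0.003,-0.14,0,0,0],[0,-0.003,-0.16,0,0,0],[0,-0.003,-0.16,0,0,0],[0,-0.003,-0.16,0,0,0],[0,-0.003,-0.16,0,0,0]]' 0 40; python3 -c "
from h import *
L=np.radians(30)
rep(); d=get_image('top'); save(d,'t1.png',(300,90,440,230),4)
go(tw(-85.5,0,.1325),[np.pi,-L,TY])"
```

```text
t: 6.45
position: [0.5218, -0.2734, 0.2163]
orientation: [-3.139, -0.52, 0.12]
ft_force: [-0.2, 0.2, -1.1]
gripper_width: 0.0855
t 6.45 viewer-frame [ -86.1 -102.4  216.3] rpy [-179.84  -29.79    6.9 ] yaw-v -0.0 F(viewer) [-0.2  0.3 -1.1] M [-0.08  0.27  0.07] w 0.0855 q [-0.81  0.2   1.85  0.56  0.85  0.31]
t 6.5 shift [-0.0348 -0.5611  0.0205] rot [-0.0928  0.0042  0.1558] deg 10.4
```

View pics/t1.png

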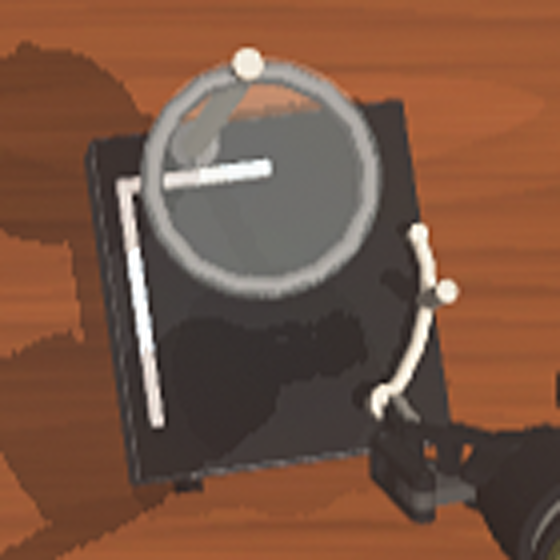

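```bash
python3 -m inch '[[-0.002,-0.03,0.001,-0.005,0,0.01],[-0.005,-0.075,0.003,-0.012,0.001,0.02],[-0.008,-0.12,0.005,-0.02,0.001,0.034],[-0.01,-0.165,0.006,-0.027,0.001,0.046],[-0.013,-0.21,0.008,-0.035,0.002,0.058],[-0.016,-0.255,0.01,-0.042,0.002,0.07],[-0.018,-0.30,0.011,-0.05,0.002,0.083],[-0.02,-0.335,0.013,-0.055,0.002,0.093]]' 0 40; python3 -c "
from h import *
L=np.radians(30)
rep(); 
go(tw(-85.5,0,.1325),[np.pi,-L,TY])"
```

```text
t: 7.3
position: [0.4718, 0.0418, 0.1957]
orientation: [3.14, -0.517, 0.019]
ft_force: [1.0, -0.1, 0.2]
gripper_width: 0.0857
t 7.3 viewer-frame [-97.9 216.5 195.7] rpy [179.93 -29.6    1.12] yaw-v -5.78 F(viewer) [ 1.  -0.2  0.2] M [-0.    0.28  0.01] w 0.0857 q [-0.01  0.    2.15  0.03  0.47  1.52]
t 7.3 shift [-0.0356 -0.2402 -0.0054] rot [-0.0379  0.007   0.0684] deg 4.5
```

```bash
python3 -m inch '[[-0.004,-0.04,0,-0.006,0.001,0.01],[-0.01,-0.08,-0.001,-0.012,0.002,0.02],[-0.016,-0.12,-0.002,-0.02,0.004,0.035],[-0.023,-0.16,-0.003,-0.026,0.005,0.048],[-0.03,-0.20,-0.004,-0.032,0.006,0.058],[-0.035,-0.232,-0.005,-0.038,0.007,0.068],[-0.036,-0.24,-0.005,-0.038,0.007,0.068],[-0.036,-0.24,-0.005,-0.038,0.007,0.068]]' 0 40; python3 -c "
from h import *
L=np.radians(30)
rep(); 
d=get_image('wrist'); save(d,'w1.png'); d=get_image('top'); save(d,'t2.png',(120,110,260,250),4)
go(tw(-25.5,0,.0285),[np.pi,-L,TY])"
```

```text
t: 8.1
position: [0.4426, 0.2746, 0.1909]
orientation: [-3.135, -0.503, -0.045]
ft_force: [0.8, 0.6, 0.2]
gripper_width: 0.0854
t 8.1 viewer-frame [-98.9 451.1 190.9] rpy [-179.63  -28.79   -2.57] yaw-v -9.47 F(viewer) [0.8 0.5 0.2] M [-0.01  0.18 -0.01] w 0.0854 q [ 0.71  0.14  2.   -0.53  0.69  2.68]
t 8.2 shift [-0.0085 -0.0091  0.1227] rot [-0.0093  0.0226  0.0104] deg 1.5
```

View pics/w1.png

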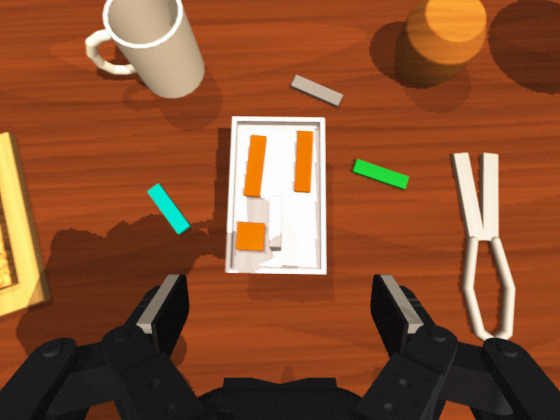

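View pics/t2.png

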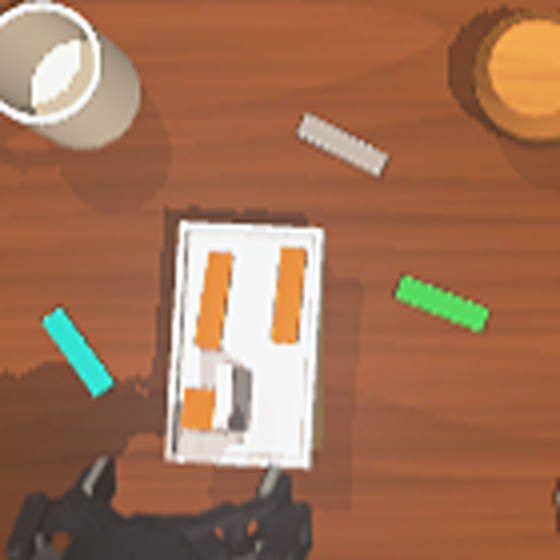

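```bash
python3 -c "
from h import *
L=np.radians(24)
go(tw(-60,0,.1007),[np.pi,-L,TY])"
```

```text
t 8.2 shift [-0.004  -0.0098  0.0429] rot [-0.0087 -0.0821  0.0109] deg 4.8
```

```bash
python3 -m inch '[[-0.001,-0.003,0.005,-0.003,-0.03,0.004],[-0.002,-0.006,0.012,-0.006,-0.06,0.008],[-0.003,-0.008,0.02,-0.009,-0.082,0.011],[-0.004,-0.01,0.03,-0.009,-0.082,0.011],[-0.004,-0.01,0.04,-0.009,-0.082,0.011],[-0.004,-0.01,0.043,-0.009,-0.082,0.011],[-0.004,-0.01,0.043,-0.009,-0.082,0.011],[-0.004,-0.01,0.043,-0.009,-0.082,0.011]]' 0 40; python3 -c "
from h import *
L=np.radians(24)
rep(); print(state()['q'][5])
go(tw(-60,0,.1007),[np.pi,-L,TY])
go(tw(-27.3,0,.0276),[np.pi,-L,TY])
p,R=pose(state()); print('tray-frame',Ro.from_euler('z',-TY).apply(p-TH)*1000)"
```

```text
t: 9.0
position: [0.4598, 0.2809, 0.1517]
orientation: [-3.14, -0.421, -0.059]
ft_force: [0.5, 0.7, -0.8]
gripper_width: 0.0852
t 9.0 viewer-frame [-81.  455.3 151.7] rpy [-179.91  -24.11   -3.4 ] yaw-v -10.3 F(viewer) [ 0.6  0.6 -0.8] M [0.   0.23 0.01] w 0.0852 q [ 0.65  0.23  1.97 -0.44  0.67  2.59]
2.59424871767468
t 9.0 shift [-0.001   0.0012  0.0007] rot [-0.0015 -0.0019 -0.0001] deg 0.1
t 9.0 shift [-0.001   0.0013  0.0807] rot [-0.0015 -0.0019 -0.0001] deg 0.1
tray-frame [-59.32446402   1.18000547 101.72148091]
```

```bash
python3 -m inch '[[0,0,0.015,0,0,0],[-0.001,0.001,0.035,0,0,0],[-0.001,0.001,0.055,0,0,0],[-0.001,0.001,0.072,0,0,0],[-0.001,0.001,0.08,0,0,0],[-0.001,0.001,0.08,0,0,0],[-0.001,0.001,0.08,0,0,0],[-0.001,0.001,0.08,0,0,0]]' 0 40; python3 -c "
from h import *
rep()
p,R=pose(state()); print('tray-frame',Ro.from_euler('z',-TY).apply(p-TH)*1000)
d=get_image('wrist'); save(d,'w2.png')
d=get_image('side'); save(d,'s2.png',(180,230,330,370),4)"
```

```text
t: 9.8
position: [0.4929, 0.2782, 0.0807]
orientation: [-3.137, -0.419, -0.059]
ft_force: [-0.4, -0.6, 0.1]
gripper_width: 0.0854
t 9.8 viewer-frame [-48.5 448.7  80.7] rpy [-179.76  -24.01   -3.38] yaw-v -10.28 F(viewer) [-0.5 -0.5  0.1] M [-0.04  0.21  0.  ] w 0.0854 q [ 0.6   0.37  2.01 -0.55  0.49  2.68]
tray-frame [-26.15371683   0.42762276  30.67896753]
```

View pics/w2.png

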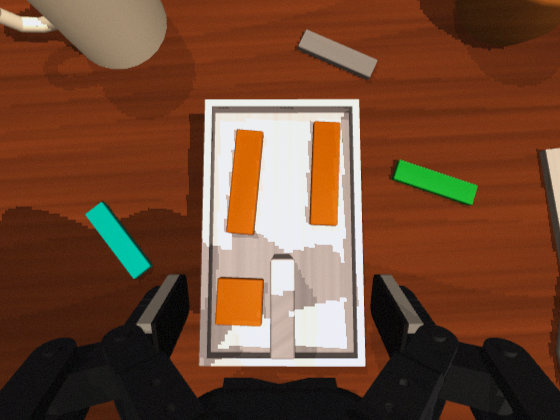

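View pics/s2.png

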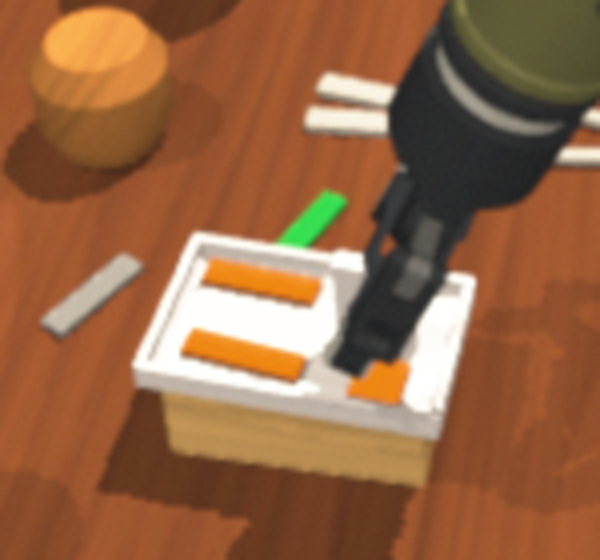

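```bash
python3 -c "
from h import *
L=np.radians(21)
go(tw(-28.2,0,.028),[np.pi,-L,TY])"
```

```text
t 9.9 shift [-0.0029  0.0004  0.0016] rot [-0.0043 -0.0526  0.0006] deg 3.0
```

```bash
python3 -m inch '[[-0.001,0,0,-0.001,-0.02,0],[-0.002,0,0.001,-0.003,-0.04,0],[-0.003,0,0.002,-0.004,-0.053,0],[-0.003,0,0.002,-0.004,-0.053,0],[-0.003,0,0.002,-0.004,-0.053,0],[-0.003,0,0.002,-0.004,-0.053,0],[-0.003,0,0.002,-0.004,-0.053,0],[-0.003,0,0.002,-0.004,-0.053,0]]' 0 40; python3 -c "
from h import *
rep()
print(state()['q'][5]);p,R=pose(state()); print('tray-frame',Ro.from_euler('z',-TY).apply(p-TH)*1000)"
```

```text
t: 10.7
position: [0.4906, 0.2779, 0.0766]
orientation: [3.14, -0.365, -0.058]
ft_force: [-0.5, -0.1, -0.3]
gripper_width: 0.0857
t 10.7 viewer-frame [-50.8 448.7  76.6] rpy [179.93 -20.9   -3.34] yaw-v -10.24 F(viewer) [-0.5 -0.  -0.3] M [ 0.01  0.13 -0.  ] w 0.0857 q [ 0.58  0.38  1.97 -0.43  0.54  2.56]
2.555263071589275
tray-frame [-2.84139188e+01  2.07570285e-02  2.66221178e+01]
```

```bash
python3 -m inch '[[0,0,0,0,0,0],[0,0,0,0,0,0],[0,0,0,0,0,0],[0,0,0,0,0,0],[0,0,0,0,0,0],[0,0,0,0,0,0],[0,0,0,0,0,0],[0,0,0,0,0,0]]' 1 70; python3 -c "
from h import *
rep()"
```

```text
t: 11.5
position: [0.4908, 0.2778, 0.0767]
orientation: [3.14, -0.365, -0.059]
ft_force: [-1.0, -0.2, 1.6]
gripper_width: 0.0093
t 11.5 viewer-frame [-50.7 448.6  76.7] rpy [179.94 -20.91  -3.35] yaw-v -10.25 F(viewer) [-1.  -0.   1.6] M [-0.02  0.16 -0.13] w 0.0093 q [ 0.58  0.37  1.97 -0.43  0.54  2.56]
```

```bash
python3 -m inch '[[0.001,0,-0.003,0,0,0],[0.003,0,-0.009,0,0,0],[0.007,0,-0.018,0,0,0],[0.011,0,-0.028,0,0,0],[0.015,0,-0.04,0,0,0],[0.02,0,-0.052,0,0,0],[0.023,0,-0.06,0,0,0],[0.025,0,-0.065,0,0,0]]' 1 70; python3 -c "
from h import *
rep()
d=get_image('side'); save(d,'s3.png',(180,210,330,350),4)"
```

```text
t: 12.3
position: [0.4914, 0.2784, 0.1479]
orientation: [-3.141, -0.367, -0.059]
ft_force: [-0.1, -0.1, -2.8]
gripper_width: 0.0095
t 12.3 viewer-frame [-50.  449.  147.9] rpy [-179.98  -21.     -3.37] yaw-v -10.27 F(viewer) [-0.1 -0.1 -2.8] M [0.09 0.45 0.02] w 0.0095 q [ 0.58  0.27  1.89 -0.33  0.71  2.43]
```

View pics/s3.png

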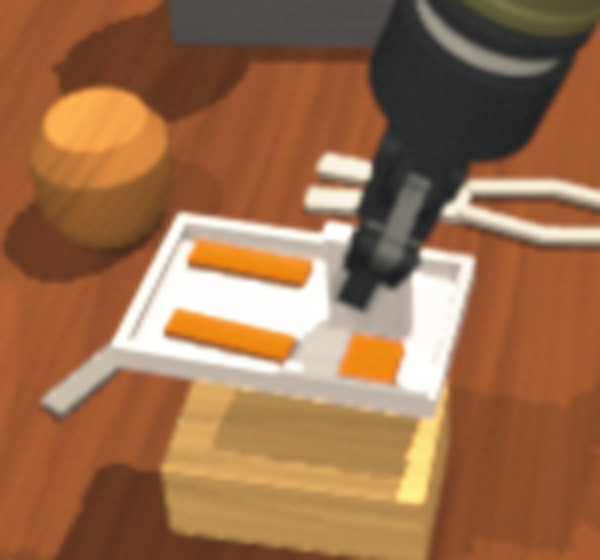

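```bash
python3 -c "
from h import *
L=np.radians(20.95)
go(vw(-63,-6,.15),[np.pi,-L,VY])"
```

```text
t 12.35 shift [0.0642 0.4502 0.0225] rot [ 0.0635 -0.0016 -0.1675] deg 10.3
```

```bash
python3 -m inch '[[0.0006,0.004,0.0002,0.0006,0,-0.0015],[0.002,0.014,0.0007,0.002,0,-0.0052],[0.0042,0.03,0.0015,0.0042,0,-0.011],[0.0068,0.048,0.0024,0.0068,0,-0.018],[0.0097,0.068,0.0034,0.0096,0,-0.0253],[0.0125,0.088,0.0044,0.0124,0,-0.0327],[0.0154,0.108,0.0054,0.0152,0,-0.04],[0.0182,0.128,0.0064,0.018,0,-0.0476]]' 1 70; python3 -c "
from h import *
rep()
L=np.radians(20.95)
go(vw(-63,-6,.15),[np.pi,-L,VY])"
```

```text
t: 13.15
position: [0.5017, 0.1472, 0.146]
orientation: [3.139, -0.363, -0.007]
ft_force: [0.4, -0.5, -3.1]
gripper_width: 0.0091
t 13.15 viewer-frame [-55.5 317.6 146. ] rpy [179.85 -20.78  -0.38] yaw-v -7.28 F(viewer) [ 0.4 -0.6 -3.1] M [ 0.02  0.45 -0.  ] w 0.0091 q [ 0.28  0.19  2.01 -0.18  0.6   1.99]
t 13.15 shift [0.0329 0.3219 0.009 ] rot [ 0.0478  0.0031 -0.1188] deg 7.3
```

```bash
python3 -m inch '[[0.002,0.024,0.0006,0.0035,0,-0.009],[0.0045,0.044,0.0012,0.0065,0,-0.0162],[0.0065,0.064,0.0018,0.0095,0.001,-0.0236],[0.0086,0.084,0.0024,0.0125,0.001,-0.031],[0.0106,0.104,0.003,0.0155,0.001,-0.0384],[0.0127,0.124,0.0035,0.0185,0.001,-0.0458],[0.0147,0.144,0.004,0.0214,0.001,-0.0532],[0.0168,0.164,0.0046,0.0244,0.002,-0.0605]]' 1 70; python3 -c "
from h import *
rep()
L=np.radians(20.95)
go(vw(-63,-6,.15),[np.pi,-L,VY])"
```

```text
t: 13.95
position: [0.5174, -0.0166, 0.1479]
orientation: [3.141, -0.365, 0.058]
ft_force: [0.2, 0.1, -2.8]
gripper_width: 0.0093
t 13.95 viewer-frame [-59.7 153.1 147.9] rpy [179.98 -20.88   3.32] yaw-v -3.58 F(viewer) [ 0.2  0.1 -2.8] M [0.03 0.45 0.  ] w 0.0093 q [-0.17  0.17  2.03  0.15  0.59  1.23]
t 13.95 shift [0.0069 0.159  0.0005] rot [ 0.0228  0.0011 -0.0584] deg 3.6
```

```bash
python3 -m inch '[[0.001,0.022,0,0.0032,0,-0.008],[0.002,0.042,0,0.006,0,-0.0155],[0.003,0.062,0,0.009,0,-0.023],[0.004,0.082,0,0.012,0,-0.03],[0.005,0.102,0,0.0146,0,-0.0375],[0.0055,0.12,0,0.017,0.001,-0.044],[0.006,0.136,0,0.0195,0.001,-0.05],[0.0065,0.148,0,0.0212,0.001,-0.0544]]' 1 70; python3 -c "
from h import *
rep()
L=np.radians(20.95)
go(vw(-63,-6,.15),[np.pi,-L,VY])"
```

```text
t: 14.75
position: [0.5321, -0.1641, 0.1502]
orientation: [3.142, -0.366, 0.115]
ft_force: [-0.6, 0.6, -2.6]
gripper_width: 0.0093
t 14.75 viewer-frame [-62.8   4.9 150.2] rpy [180.   -20.96   6.61] yaw-v -0.29 F(viewer) [-0.6  0.7 -2.6] M [-0.07  0.4  -0.02] w 0.0093 q [-0.52  0.24  1.93  0.33  0.7   0.71]
t 14.75 shift [-0.0002  0.0109  0.0001] rot [ 0.0018 -0.0002 -0.0047] deg 0.3
```

```bash
python3 -m inch '[[-0.0005,0.008,0.003,0.0015,0,-0.004],[-0.001,0.011,0.01,0.0018,0,-0.0047],[-0.0025,0.011,0.02,0.0018,0,-0.0047],[-0.004,0.011,0.032,0.0018,0,-0.0047],[-0.0055,0.011,0.044,0.0018,0,-0.0047],[-0.007,0.011,0.054,0.0018,0,-0.0047],[-0.008,0.011,0.061,0.0018,0,-0.0047],[-0.008,0.011,0.062,0.0018,0,-0.0047]]' 1 70; python3 -c "
from h import *
rep()
d=get_image('side'); save(d,'s4.png',(180,90,330,230),4)
d=get_image('top'); save(d,'t4.png',(290,90,430,230),4)"
```

```text
t: 15.55
position: [0.5489, -0.1709, 0.089]
orientation: [-3.14, -0.366, 0.121]
ft_force: [-0.2, -0.1, -2.9]
gripper_width: 0.0095
t 15.55 viewer-frame [-46.9  -3.9  89. ] rpy [-179.89  -20.97    6.91] yaw-v 0.01 F(viewer) [-0.2 -0.1 -2.9] M [-0.02  0.41 -0.01] w 0.0095 q [-0.52  0.35  1.96  0.41  0.56  0.61]
```

View pics/s4.png

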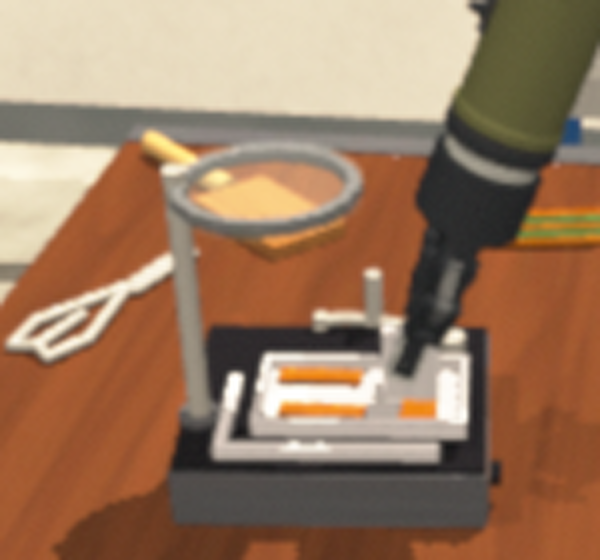

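View pics/t4.png

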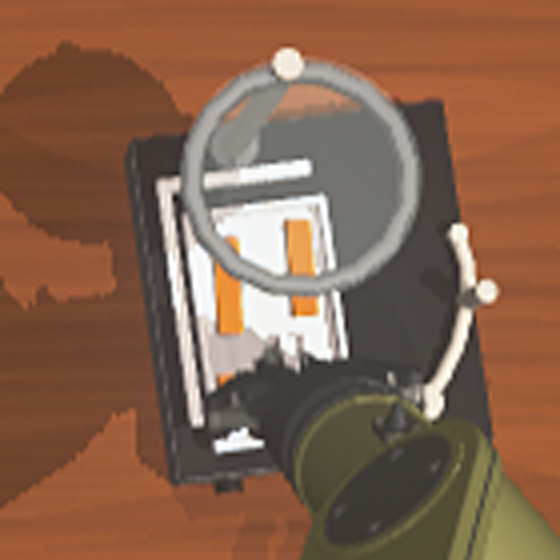

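```bash
python3 -m inch '[[-0.001,0.001,0.002,0,0,0],[-0.0015,0.001,0.004,0,0,0],[-0.0022,0.001,0.006,0,0,0],[-0.003,0.001,0.008,0,0,0],[-0.0035,0.001,0.009,0,0,0],[-0.004,0.001,0.01,0,0,0],[-0.0041,0.001,0.0105,0,0,0],[-0.0041,0.001,0.0105,0,0,0]]' 1 70; python3 -c "
from h import *
rep()"
```

```text
t: 16.45
position: [0.5494, -0.1727, 0.0791]
orientation: [-3.141, -0.368, 0.121]
ft_force: [0.2, 0.6, -3.4]
gripper_width: 0.0094
t 16.45 viewer-frame [-46.7  -5.7  79.1] rpy [-179.98  -21.07    6.91] yaw-v 0.01 F(viewer) [ 0.3  0.6 -3.4] M [-0.05  0.46 -0.  ] w 0.0094 q [-0.52  0.37  1.97  0.43  0.54  0.59]
```

```bash
python3 -m inch '[[-0.0002,0,0.0005,0,0,0],[-0.0003,0,0.0008,0,0,0],[-0.0004,0,0.0011,0,0,0],[-0.0005,0,0.0014,0,0,0],[-0.0006,0,0.0017,0,0,0],[-0.0007,0,0.002,0,0,0],[-0.0008,0,0.0022,0,0,0],[-0.0008,0,0.0022,0,0,0]]' 1 70; python3 -c "
from h import *
rep()"
```

```text
t: 17.25
position: [0.5494, -0.1726, 0.0769]
orientation: [-3.141, -0.368, 0.121]
ft_force: [0.0, -0.3, -2.9]
gripper_width: 0.0093
t 17.25 viewer-frame [-46.6  -5.7  76.9] rpy [-179.98  -21.08    6.91] yaw-v 0.01 F(viewer) [-0.  -0.3 -2.9] M [-0.04  0.45 -0.05] w 0.0093 q [-0.52  0.37  1.98  0.44  0.53  0.58]
```

```bash
python3 -m inch '[[-0.0001,0,0.0003,0,0,0],[-0.0002,0,0.0005,0,0,0],[-0.0003,0,0.0007,0,0,0],[-0.0003,0,0.0009,0,0,0],[-0.0004,0,0.0011,0,0,0],[-0.0005,0,0.0012,0,0,0],[-0.0005,0,0.0012,0,0,0],[-0.0005,0,0.0012,0,0,0]]' 1 70; python3 -c "
from h import *
rep()"
```

```text
t: 18.05
position: [0.5496, -0.1726, 0.0768]
orientation: [3.141, -0.369, 0.121]
ft_force: [-5.0, 1.1, 9.7]
gripper_width: 0.0093
t 18.05 viewer-frame [-46.5  -5.7  76.8] rpy [179.98 -21.16   6.93] yaw-v 0.03 F(viewer) [-4.8  1.7  9.7] M [0.21 0.81 0.08] w 0.0093 q [-0.52  0.37  1.98  0.44  0.53  0.58]
```

```bash
python3 -m inch '[[0.0003,0,-0.0007,0,0,0],[0.0025,0,0.0002,0,0,0],[0.005,0,0.0012,0,0,0],[0.0078,0,0.0022,0,0,0],[0.0106,0,0.0033,0,0,0],[0.0134,0,0.0043,0,0,0],[0.0152,0,0.005,0,0,0],[0.0152,0,0.005,0,0,0]]' 1 70; python3 -c "
from h import *
rep()"
```

```text
t: 18.85
position: [0.5652, -0.1708, 0.0768]
orientation: [3.142, -0.368, 0.121]
ft_force: [-4.5, -0.2, 5.4]
gripper_width: 0.0089
t 18.85 viewer-frame [-30.7  -5.7  76.8] rpy [180.   -21.09   6.94] yaw-v 0.04 F(viewer) [-4.5  0.3  5.4] M [0.07 0.66 0.05] w 0.0089 q [-0.5   0.39  1.95  0.42  0.54  0.62]
```

Sliding lightly. Now nudge +x into the far fence.

```bash
python3 -m inch '[[0.0005,0,0.0002,0,0,0],[0.001,0,0.0004,0,0,0],[0.0015,0,0.0005,0,0,0],[0.002,0,0.0007,0,0,0],[0.0025,0,0.0009,0,0,0],[0.003,0,0.0011,0,0,0],[0.003,0,0.0011,0,0,0],[0.003,0,0.0011,0,0,0]]' 1 70; python3 -c "
from h import *
rep()"
```

```text
t: 19.65
position: [0.5676, -0.1704, 0.0767]
orientation: [3.142, -0.367, 0.121]
ft_force: [-6.2, -0.7, 8.6]
gripper_width: 0.0089
t 19.65 viewer-frame [-28.3  -5.7  76.7] rpy [180.   -21.04   6.94] yaw-v 0.04 F(viewer) [-6.2  0.   8.6] M [-0.17  1.01  0.02] w 0.0089 q [-0.49  0.39  1.94  0.41  0.54  0.63]
```

```bash
python3 -m inch '[[0.0005,0,0,0,0,0],[0.001,0,0,0,0,0],[0.0015,0,0.0002,0,0,0],[0.002,0,0.0004,0,0,0],[0.002,0,0.0004,0,0,0],[0.002,0,0.0004,0,0,0],[0.002,0,0.0004,0,0,0],[0.002,0,0.0004,0,0,0]]' 1 70; python3 -c "
from h import *
rep()"
```

```text
t: 20.45
position: [0.5676, -0.1704, 0.0767]
orientation: [3.142, -0.365, 0.122]
ft_force: [-15.7, -4.7, 12.7]
gripper_width: 0.0092
t 20.45 viewer-frame [-28.3  -5.7  76.7] rpy [180.   -20.9    6.96] yaw-v 0.06 F(viewer) [-16.2  -2.8  12.7] M [-0.65  1.73 -0.14] w 0.0092 q [-0.49  0.39  1.94  0.41  0.54  0.63]
```

```bash
python3 -m inch '[[-0.001,-0.0008,-0.0006,0,0,0],[-0.001,-0.0018,-0.0006,0,0,0],[-0.001,-0.0028,-0.0006,0,0,0],[-0.001,-0.0038,-0.0006,0,0,0],[-0.001,-0.0048,-0.0006,0,0,0],[-0.001,-0.0056,-0.0006,0,0,0],[-0.001,-0.0064,-0.0006,0,0,0],[-0.001,-0.0064,-0.0006,0,0,0]]' 1 70; python3 -c "
from h import *
rep()"
```

```text
t: 21.25
position: [0.567, -0.1686, 0.0771]
orientation: [3.134, -0.367, 0.121]
ft_force: [-16.5, -16.3, 6.3]
gripper_width: 0.0093
t 21.25 viewer-frame [-28.7  -3.7  77.1] rpy [179.59 -21.05   6.91] yaw-v 0.01 F(viewer) [-18.3 -14.2   6.3] M [-2.77  2.39 -1.57] w 0.0093 q [-0.49  0.39  1.95  0.4   0.53  0.64]
```

```bash
python3 -c "
from h import *
d=get_image('side'); save(d,'s5.png',(200,130,320,220),6)
d=get_image('top'); save(d,'t5.png',(300,110,400,220),5)"
```

```text
(no output)
```

View pics/s5.png

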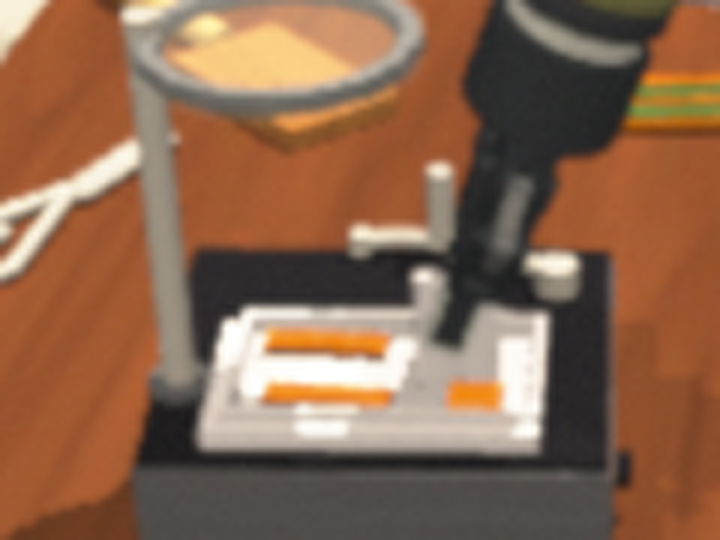

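View pics/t5.png

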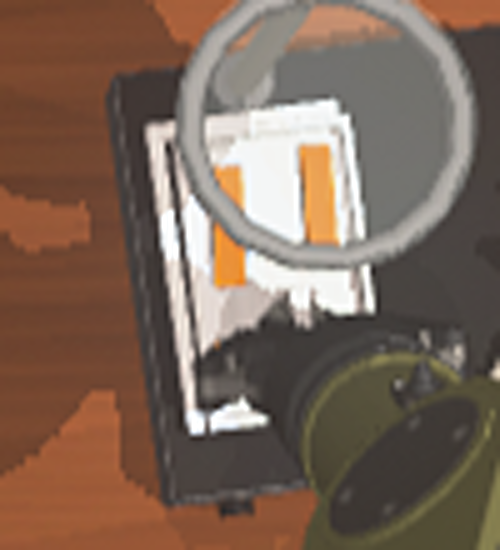

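```bash
python3 -m inch '[[-0.001,0,-0.0007,0,0,0],[-0.0018,0,-0.001,0,0,0],[-0.0022,0,-0.0012,0,0,0],[-0.0022,-0.0005,-0.0012,0,0,0],[-0.0022,-0.001,-0.0012,0,0,0],[-0.0022,-0.0015,-0.0012,0,0,0],[-0.0022,-0.0015,-0.0012,0,0,0],[-0.0022,-0.0015,-0.0012,0,0,0]]' 1 70; python3 -c "
from h import *
rep()"
```

```text
t: 22.15
position: [0.567, -0.1659, 0.0776]
orientation: [3.135, -0.37, 0.123]
ft_force: [-3.7, -11.7, -1.6]
gripper_width: 0.0093
t 22.15 viewer-frame [-28.3  -1.1  77.6] rpy [179.62 -21.18   7.07] yaw-v 0.17 F(viewer) [ -5.1 -11.2  -1.6] M [-2.1   1.08 -0.49] w 0.0093 q [-0.48  0.39  1.95  0.41  0.53  0.64]
```

```bash
python3 -m inch '[[-0.0002,-0.0005,0.0002,0,0,0],[-0.0002,-0.001,0.0003,0,0,0],[-0.0002,-0.0015,0.0004,0,0,0],[-0.0002,-0.002,0.0004,0,0,0],[-0.0002,-0.002,0.0004,0,0,0],[-0.0002,-0.002,0.0004,0,0,0],[-0.0002,-0.002,0.0004,0,0,0],[-0.0002,-0.002,0.0004,0,0,0]]' 1 70; python3 -c "
from h import *
rep()"
```

```text
t: 22.95
position: [0.5671, -0.1657, 0.0777]
orientation: [3.132, -0.371, 0.124]
ft_force: [-7.6, -17.1, 0.9]
gripper_width: 0.0091
t 22.95 viewer-frame [-28.2  -0.9  77.7] rpy [179.42 -21.25   7.12] yaw-v 0.22 F(viewer) [ -9.6 -16.    0.9] M [-2.96  1.49 -0.74] w 0.0091 q [-0.48  0.38  1.95  0.41  0.52  0.64]
```

```bash
python3 -m inch '[[0,0.001,0.0003,0,0,0],[0,0.002,0.0006,0,0,0],[-0.0002,0.0025,0.001,0,0,0],[-0.0003,0.0025,0.0013,0,0,0],[-0.0003,0.0025,0.0015,0,0,0],[-0.0003,0.0025,0.0015,0,0,0],[-0.0003,0.0025,0.0015,0,0,0],[-0.0003,0.0025,0.0015,0,0,0]]' 1 70; python3 -c "
from h import *
rep()"
```

```text
t: 23.75
position: [0.5672, -0.1661, 0.0771]
orientation: [3.135, -0.371, 0.123]
ft_force: [-9.7, -10.8, 11.8]
gripper_width: 0.0089
t 23.75 viewer-frame [-28.2  -1.3  77.1] rpy [179.63 -21.25   7.06] yaw-v 0.16 F(viewer) [-10.9  -9.5  11.8] M [-1.48  1.32 -0.31] w 0.0089 q [-0.48  0.39  1.95  0.41  0.53  0.64]
```

```bash
python3 -m inch '[[0.0001,0,-0.0003,0,0,0],[0.0002,0,-0.0006,0,0,0],[0.0002,0,-0.0006,0,0,0],[0.0002,0,-0.0006,0,0,0],[0.0002,0,-0.0006,0,0,0],[0.0002,0,-0.0006,0,0,0],[0.0002,0,-0.0006,0,0,0],[0.0002,0,-0.0006,0,0,0]]' 0.65 70; python3 -c "
from h import *
rep()
d=get_image('side'); save(d,'s6.png',(200,130,320,220),6)
d=get_image('top'); save(d,'t6.png',(300,110,400,220),5)
d=get_image('wrist'); save(d,'w6.png')"
```

```text
t: 24.55
position: [0.5661, -0.1631, 0.0759]
orientation: [-3.141, -0.368, 0.121]
ft_force: [-0.5, 0.6, 0.9]
gripper_width: 0.0297
t 24.55 viewer-frame [-28.9   1.8  75.9] rpy [-179.98  -21.07    6.91] yaw-v 0.01 F(viewer) [-0.4  0.7  0.9] M [-0.01  0.16  0.01] w 0.0297 q [-0.48  0.39  1.95  0.41  0.53  0.64]
```

View pics/s6.png

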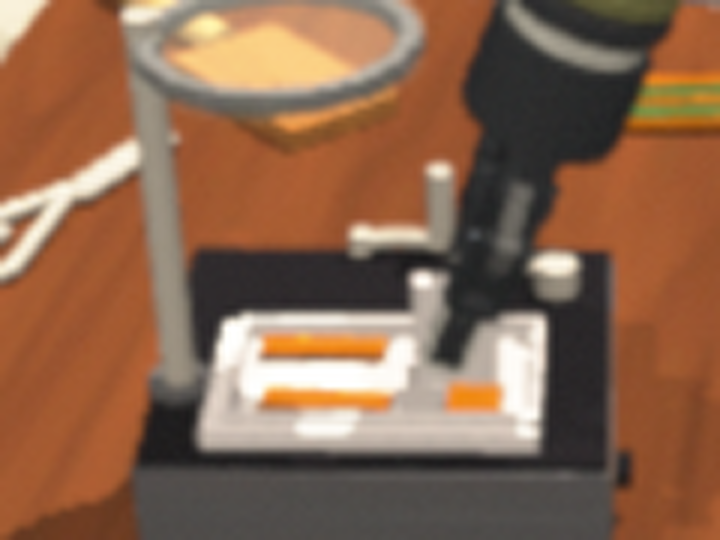

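View pics/w6.png

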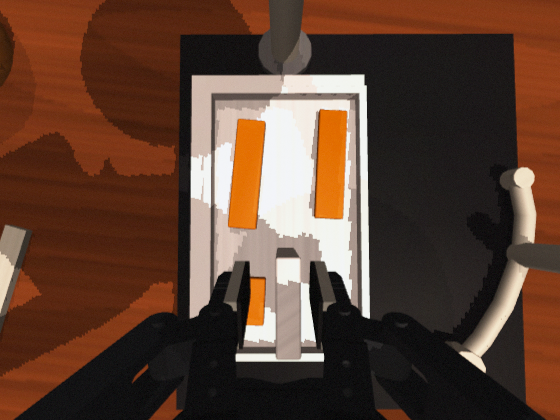

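```bash
python3 -m inch '[[0,0.002,-0.008,0,0,0],[0,0.002,-0.025,0,0,0],[0,0.002,-0.045,0,0,0],[0,0.002,-0.07,0,0,0],[0,0.002,-0.1,0,0,0],[0,0.002,-0.125,0,0,0],[0,0.002,-0.14,0,0,0],[0,0.002,-0.14,0,0,0]]' 0.65 70; python3 -c "
from h import *
rep()
d=get_image('top'); save(d,'t7.png',(300,90,420,220),4.5)
import pickle; pickle.dump(d,open('t7.pkl','wb'))
d=get_image('side'); pickle.dump(d,open('s7.pkl','wb'))
L=np.radians(30)
go(vw(-83,-164,.2),[np.pi,-L,VY]);go(vw(-13,-164,.078),[np.pi,-L,VY])"
python3 - <<'E'
import pickle
from h import np,cv2,cloud,w2px,VH,VY,Ro
for c in ["t7","s7"]:
    d=pickle.load(open(c+".pkl","rb"));W=cloud(d)
    V=Ro.from_euler('z',-VY).apply((np.nan_to_num(W)-VH).reshape(-1,3)).reshape(W.shape)
    m=(V[...,2]>.1)&(V[...,2]<.118)&(abs(V[...,0]+.035)<.04)&(abs(V[...,1])<.03)
    P=V[m]*1000; print(c,"fin",len(P),P.mean(0).round(1) if len(P) else 0, cv2.minAreaRect(P[:,:2].astype(np.float32)) if len(P)>5 else 0)
    m=(V[...,2]>.0615)&(V[...,2]<.07)&(abs(V[...,0])<.085)&(V[...,1]<.055)&(V[...,1]>-.06)
    P=V[m]*1000;print("rim",len(P),cv2.minAreaRect(P[:,:2].astype(np.float32)),np.median(P[:,2]))
E
```

```text
t: 25.5
position: [0.517, -0.1723, 0.2097]
orientation: [3.138, -0.372, 0.121]
ft_force: [0.1, 0.3, 0.7]
gripper_width: 0.03
t 25.5 viewer-frame [-78.8  -1.4 209.7] rpy [179.79 -21.32   6.95] yaw-v 0.05 F(viewer) [0.1 0.3 0.7] M [-0.02  0.16  0.03] w 0.03 q [-0.55  0.15  1.87  0.3   0.86  0.73]
t 25.6 shift [-0.0058  0.1635  0.0053] rot [4.00e-04 1.55e-01 1.00e-04] deg 8.9
t 25.6 shift [0.0155 0.1634 0.1443] rot [4.00e-04 1.55e-01 1.00e-04] deg 8.9
t7 fin 82 [-3.49e+01  1.00e-01  1.11e+02] ((-35.01596450805664, -0.4980936050415039), (10.1524019241333, 39.656124114990234), 89.07916259765625)
rim 267 ((3.4701690673828125, 3.4126968383789062), (155.83055114746094, 98.10497283935547), 0.30366837978363037) 63.6022708685899
s7 fin 72 [-36.1   2.4 107.9] ((-36.835205078125, 0.3533148765563965), (39.35544967651367, 13.386656761169434), 0.7564331293106079)
rim 210 ((-0.1607208251953125, 4.082740783691406), (152.19873046875, 101.30420684814453), 1.0343456268310547) 63.48511996409209
```

View pics/t7.png

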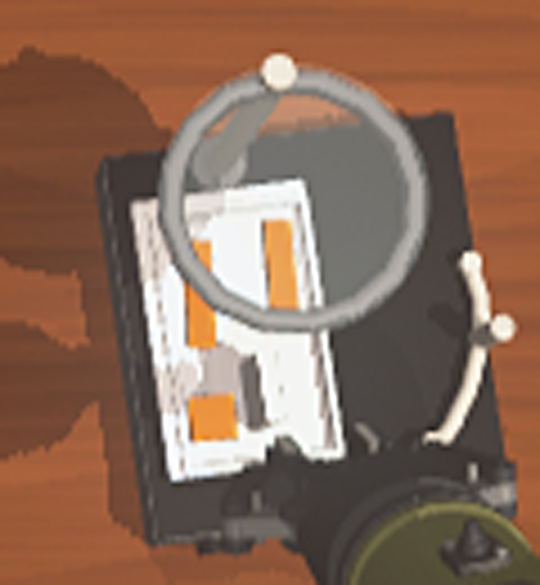

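```bash
python3 -m inch '[[-0.001,0.02,0.001,0,0.02,0],[-0.002,0.05,0.002,0,0.05,0],[-0.003,0.085,0.003,0,0.08,0],[-0.004,0.12,0.004,0,0.11,0],[-0.005,0.15,0.005,0,0.14,0],[-0.006,0.163,0.005,0,0.155,0],[-0.006,0.163,0.005,0,0.155,0],[-0.006,0.163,0.005,0,0.155,0]]' 1 40; python3 -c "
from h import *
rep()
L=np.radians(30)
go(vw(-13,-164,.078),[np.pi,-L,VY])"
```

```text
t: 26.4
position: [0.5316, -0.3327, 0.198]
orientation: [-3.138, -0.521, 0.118]
ft_force: [-0.1, 1.0, -0.6]
gripper_width: -0.0001
t 26.4 viewer-frame [ -83.5 -162.5  198. ] rpy [-179.78  -29.84    6.79] yaw-v -0.11 F(viewer) [-0.   1.1 -0.6] M [-0.05  0.27  0.01] w -0.0001 q [-0.88  0.28  1.78  0.58  0.87  0.24]
t 26.4 shift [0.0015 0.0019 0.1392] rot [-0.0029  0.0028 -0.0017] deg 0.3
```

```bash
python3 -m inch '[[0,0.001,0.03,0,0,0],[0.001,0.002,0.07,0,0,0],[0.0015,0.002,0.11,0,0,0],[0.0015,0.002,0.135,0,0,0],[0.0015,0.002,0.139,0,0,0],[0.0015,0.002,0.139,0,0,0],[0.003,-0.006,0.139,0,0,0],[0.003,-0.014,0.14,0,0,0]]' 1 40; python3 -c "
from h import *
rep()"
```

```text
t: 27.2
position: [0.6039, -0.3147, 0.0827]
orientation: [3.131, -0.526, 0.122]
ft_force: [0.6, -14.5, -4.0]
gripper_width: 0.0
t 27.2 viewer-frame [  -9.5 -153.3   82.7] rpy [179.4  -30.16   7.01] yaw-v 0.11 F(viewer) [ -1.2 -14.4  -4. ] M [-2.08  0.42 -1.11] w 0.0 q [-0.75  0.48  1.83  0.74  0.6   0.13]
```

```bash
python3 -m inch '[[0,-0.005,0.002,0,0,0],[0,-0.01,0.003,0,0,0],[0.001,-0.015,0.003,0,0,0],[0.001,-0.02,0.003,0,0,0],[0.001,-0.025,0.003,0,0,0],[0.001,-0.03,0.003,0,0,0],[0.001,-0.033,0.003,0,0,0],[0.001,-0.036,0.003,0,0,0]]' 1 40; python3 -c "
from h import *
rep();d=get_image('side'); save(d,'s8.png',(200,90,340,230),4)"
```

```text
t: 28.0
position: [0.6006, -0.2749, 0.0797]
orientation: [3.14, -0.525, 0.121]
ft_force: [0.6, -0.6, -0.4]
gripper_width: -0.0003
t 28.0 viewer-frame [  -8.  -113.3   79.7] rpy [179.91 -30.07   6.96] yaw-v 0.06 F(viewer) [ 0.5 -0.6 -0.4] M [-0.05  0.28  0.01] w -0.0003 q [-0.7   0.46  1.88  0.77  0.55  0.13]
```

View pics/s8.png

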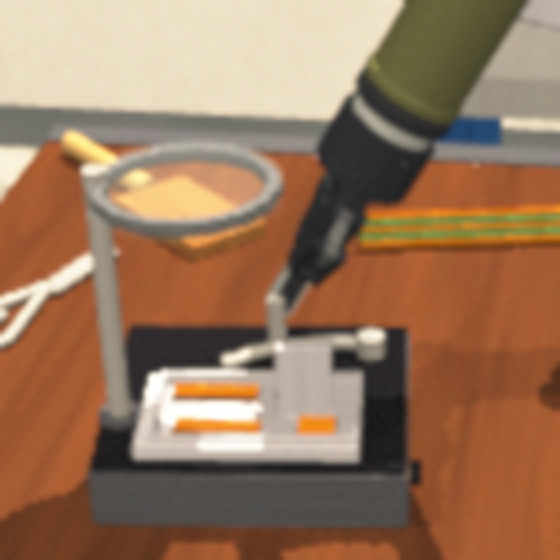

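```bash
python3 -m inch '[[0,0.005,-0.005,0,0,0],[0,0.01,-0.03,0,0,0],[0,0.012,-0.07,0,0,0],[0,0.015,-0.11,0,0,0],[0,0.02,-0.15,0,0,0],[0,0.03,-0.19,0,0,0],[0,0.04,-0.22,0,0,0],[0,0.04,-0.22,0,0,0]]' 1 40
python3 - <<'E'
import pickle
from h import *
rep()
t=get_image("top");s=get_image("side")
save(t,"t9.png"); save(t,"t9c.png",(300,90,420,220),4.5); save(s,"s9.png"); save(s,"s9c.png",(200,90,340,230),4)
for c,d in [("t",t),("s",s)]:
    W=cloud(d)
    V=Ro.from_euler('z',-VY).apply((np.nan_to_num(W)-VH).reshape(-1,3)).reshape(W.shape)
    m=(V[...,2]>.105)&(V[...,2]<.118)&(abs(V[...,0]+.035)<.04)&(abs(V[...,1])<.03)
    P=V[m]*1000; print(c,"fin",len(P),P.mean(0).round(1), cv2.minAreaRect(P[:,:2].astype(np.float32)))
    m=(V[...,2]>.093)&(V[...,2]<.106)&(abs(V[...,0]+.015)<.03)&(V[...,1]<-.05)&(V[...,1]>-.15)
    P=V[m]*1000; print("post",len(P),P.mean(0).round(1) if len(P) else 0)
    m=(V[...,2]>.0615)&(V[...,2]<.068)&(abs(V[...,0])<.085)&(V[...,1]<.06)&(V[...,1]>-.046)
    P=V[m]*1000; A=np.c_[P[:,:2],np.ones(len(P))]; print("rim plane tilt mm/mm",np.linalg.lstsq(A,P[:,2],rcond=None)[0].round(4))
E
```

```text
t: 28.85
position: [0.4962, -0.3313, 0.2736]
orientation: [3.132, -0.527, 0.122]
ft_force: [0.1, 0.8, 0.0]
gripper_width: -0.0001
t 28.85 viewer-frame [-118.5 -156.8  273.6] rpy [179.46 -30.19   7.01] yaw-v 0.11 F(viewer) [0.2 0.8 0. ] M [-0.05  0.23  0.07] w -0.0001 q [-0.94  0.16  1.73  0.53  1.03  0.29]
t fin 77 [-35.1  -0.2 111.4] ((-34.88231658935547, -0.8174419403076172), (40.057884216308594, 10.093287467956543), 0.3034534156322479)
post 28 [ -9.9 -80.5  99.1]
rim plane tilt mm/mm [ 1.9000e-03 -8.7000e-03  6.3813e+01]
s fin 52 [-36.3   2.4 110.1] ((-37.068260192871094, 1.0736732482910156), (39.85224533081055, 12.41823959350586), 11.564895629882812)
post 16 [-11.7 -78.3  97.4]
rim plane tilt mm/mm [-2.7000e-03 -4.8000e-03  6.3465e+01]
```

View pics/t9c.png

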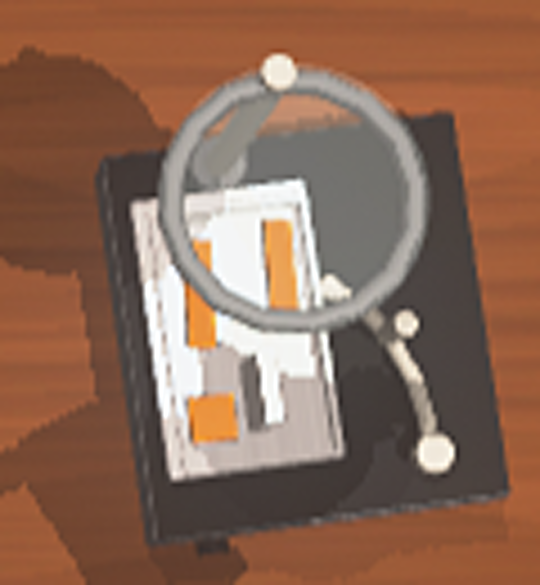

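View pics/s9.png

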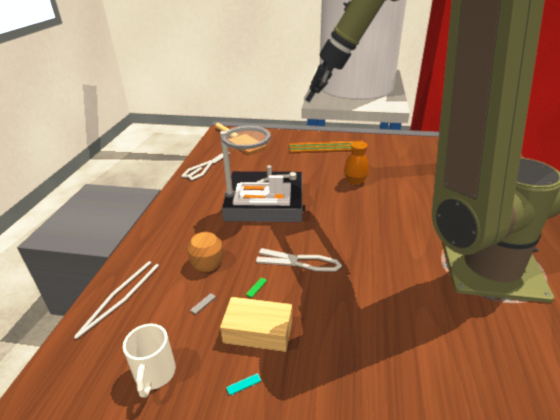

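View pics/s9c.png

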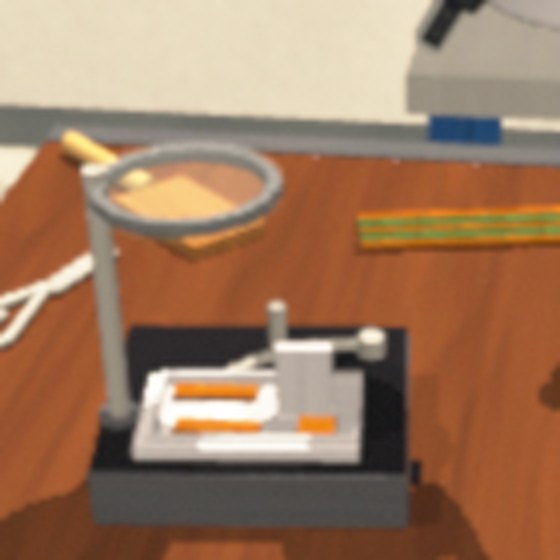

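```bash
python3 -c "
from h import *
print(manip.job_done())"
```

```text
the job is handed in; nothing more can be done
None
```

The job is done and handed in at about 29 s of the 72 s allowed. It gave no verdict.

**What I did**
- I pushed the sprung arm back until it stayed at its stop.
- I gripped the tray by its fin, leaning the tool 21°, and carried it level. A 24–30° lean took the last joint to its range limit, so I eased it back.
- I set the tray on the stage and pushed it against the far fence, then the side fence. The first sideways push stuck at about 14 N, so I eased off the far fence and pushed again.
- I then flipped the arm over so that it springs in on the tray, and drew the robot clear.

**What the last checks showed**
- **Tray:** the fin measures viewer (-35, 0) mm in the top camera, against (-35, 0) expected. The side camera differs by 1–2 mm, which is near its calibration limit. The tray lies level to within about 0.5°.
- **Glass:** all three pieces are still in the tray.
- **Arm:** its post measures (-10, -80.5) mm, which matches resting on the tray at a joint value of about 0.20.
- **Bystanders and robot:** in the last side picture the vase, mug, woodblock, jacks and look-alikes look unmoved. I judged that by eye and did not measure it. The robot touches nothing.

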